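# Height-check a carrier of reagent cartridges

### The job

Stand every reagent cartridge from the blue arrivals mat in a pocket of the blue carrier, then push the carrier along the bench under the height gauge so that its row of pockets stands centred on the yellow corner marks, and push the gauge's knob down gently until the bar foot rests on the orange caps; the gauge must show that all cartridges are fully home. Hold that reading for a moment and let the foot spring back up, then draw the carrier back out and leave it, still fully loaded, square inside the green taped bay. Slide the carrier and do not lift it, and leave the other things on the bench alone.

Things in the scene. Friction and masses are not known exactly. Their poses are not given: they have to be found in the camera images.
- cart1_mid (a point): Reagent cartridge: white strip 20 wide (x) x 115 long (y) x 58 high, 55-90 g, seven orange caps on top; 2 to 4 of the four are present, about 52 mm apart. This point: its centre, 29 mm above its underside. Plain sides to grip run up to 52 mm above the underside, the bottom 2 mm is narrower (18 x 111); the caps, 14 wide, are the top 6 mm. Either end may go first.
- cart2_mid (a point): Reagent cartridge: white strip 20 wide (x) x 115 long (y) x 58 high, 55-90 g, seven orange caps on top; 2 to 4 of the four are present, about 52 mm apart. This point: its centre, 29 mm above its underside. Plain sides to grip run up to 52 mm above the underside, the bottom 2 mm is narrower (18 x 111); the caps, 14 wide, are the top 6 mm. Either end may go first.
- cart3_mid (a point): Reagent cartridge: white strip 20 wide (x) x 115 long (y) x 58 high, 55-90 g, seven orange caps on top; 2 to 4 of the four are present, about 52 mm apart. This point: its centre, 29 mm above its underside. Plain sides to grip run up to 52 mm above the underside, the bottom 2 mm is narrower (18 x 111); the caps, 14 wide, are the top 6 mm. Either end may go first.
- cart4_mid (a point): Reagent cartridge: white strip 20 wide (x) x 115 long (y) x 58 high, 55-90 g, seven orange caps on top; 2 to 4 of the four are present, about 52 mm apart. This point: its centre, 29 mm above its underside. Plain sides to grip run up to 52 mm above the underside, the bottom 2 mm is narrower (18 x 111); the caps, 14 wide, are the top 6 mm. Either end may go first.
- carrier: Loose carrier, 0.4-0.65 kg: aluminium tray with blue ribs and an upright end plate at its -y end. Origin: underside, middle of its 178 (x) x 191.5 (y) footprint. Four open pockets side by side along x, each 23.5 (x) x 121 (y), floor 4 mm and rib tops 24 mm above the underside. A cartridge fully home has its centre 33 mm above the underside. Any cartridge may go in any pocket.
- carrier_mid (a point): The same point as the carrier's origin: underside, middle of the footprint, with the carrier's axes.
- carrier_field (a point): Middle of the carrier's four pockets, 28 mm towards +y from its origin, on the pocket floor: the point to bring under the gauge.
- carrier_grip (a point): Carrier's end plate (handle): upright, 12 thick (y) x 70 wide (x), top 50 mm above the bench, its middle 90 mm towards -y of the carrier's origin; this point is 36 mm above the bench. It can be pushed against or pinched across its thickness; its inner side is free for 44 mm but for a 4 mm floor.
- pocket1 (a point): Middle of the floor of pocket 1, at x -69 mm, y +28 mm in the carrier.
- pocket2 (a point): Middle of the floor of pocket 2, at x -23 mm, y +28 mm in the carrier.
- pocket3 (a point): Middle of the floor of pocket 3, at x 23 mm, y +28 mm in the carrier.
- pocket4 (a point): Middle of the floor of pocket 4, at x 69 mm, y +28 mm in the carrier.
- gauge_spot (a point): Bench point straight under the middle of the gauge's foot, amid yellow tape corners that outline the pocket tray; the carrier's y axis should lie along its y. Column and base stand 100 mm and more to its +x side, the arm reaches over from there, so nothing can be set on the spot from above: the carrier comes in from the -y side, end plate trailing.
- spindle (a joint): Travel of the gauge's spindle, m: 0 with the foot up (light return spring, about 2 N to start, 3 N at the bottom), growing downwards to 0.052. The foot's face is 88 mm less this travel above the bench: on cartridges fully home in the carrier (caps 62 mm above the bench) it reads 0.026; one not fully home makes it read clearly less.
- knob (a joint): Sink of the push knob into the spindle, 0 to 0.009 m, against a cushion spring of about 3 N to start and 1 N more per mm: it sinks once the foot has met something.
- knob_top (a point): Top of the black push knob, 38 mm across, on the spindle's upper end, 256 mm above the bench with the foot up; press it straight down. It goes down with the spindle.
- foot_face (a point): Middle of the flat underside of the gauge's steel bar foot, 172 (x) x 22 (y) x 12 mm, which lies across the pockets; 88 mm above the bench while the foot is up.
- bay_mid (a point): Middle of the hand-over bay: a square of green tape on the bench, 250 mm between the inner edges; the carrier, end plate included, belongs inside it with its sides parallel to the tape (its y axis along the bay's).
- pen: Red marker pen, 142 x 12, lying on the bench; leave alone. Origin on its underside.
- pot: Small sample pot with orange cap, 46 across, 60 high, standing; leave alone. Origin under its middle.
- reagent: Amber bottle, 60 across, 150 high; leave alone. Origin under its middle.
- spray: White spray bottle, 76 across, 190 high; leave alone. Origin under its middle.
- tip_box: Blue box of yellow pipette tips, 122 x 82 x 62; leave alone. Origin under its middle.
- timer: White bench timer, 60 x 72 x 16, lying; leave alone. Origin under its middle.

How it is judged:
By the outcome, as a careful person would: the job done as asked, in the order asked, and still so for the second after the job is handed in, with the robot touching nothing.
Of cart1, cart2, cart3, cart4 only 2 to 4 are there at a start; the rules pass over those that are not, and their reading is None.
At some moment in a run one of carrier may be knocked a few centimetres aside while the robot is not near it.
It also fails if it takes over 210 s, if anything falls off the work surface, if the arm or the gripper's body presses on something with over 40 N, if the wrist force passes 120 N, or if a joint passes its speed limit or range.

### The arm

A 6-joint arm with a two-finger parallel gripper is mounted at the origin on the work surface. World frame = base frame: x ahead of the robot, y to its left, z up, the work surface at z = 0. Lengths are in m, angles in rad, forces in N, time in s.
With the tool pointing down it reaches from about 0.35 to 0.775 m from the base axis. Payload 5.5 kg.
Tool frame: the origin (TCP) lies on the centre line of the jaws, within the pads' length; the fingertips stand 11 mm ahead of it and the grasp point (between the pads) lies 8 mm behind it; z points along the fingers, y is the line along which they close (so a half turn about z gives the same grasp; the last joint's range is limited). The gripper opens to 85 mm and grips with 20 to 120 N. Pads are 22 mm wide; open, the fingers measure 114 mm over their backs; the gripper's body (76 mm by 85 mm) begins 54 mm behind the grasp point. The pads swing forward as they close: fully open they stand 13 mm farther back than shut.
Start: joints at [-1.462, 0.313, 0.046, 1.304, 0, 1.431], TCP at [0.142, -0.557, 0.242] pointing down, gripper open.
Joint ranges: [-2.76, 2.76], [-0.86, 1.69], [-1.03, 1.26], [-2.2, 2.34], [-1.47, 1.5], [-3.14, 3.14]. Speed limits (rad/s): [2.57, 2.57, 3.14, 3.14, 3.14, 3.14].

### API

Orientations are given as a unit quaternion [w, x, y, z].
In Python, from workcell import get_state, eyes, env gives the robot as it stands.
- The arm moves only by the shell command python3 -m inch 'ROWS' [OPENING] [FORCE]. ROWS is JSON, one flat list of numbers, 4 for each row, row after row: the shift along the tool's x, y, z in cm, then the turn about the tool's z in rad. A call has exactly 5 rows; each row shifts and turns the commanded pose from where the row before left it, along the tool's axes as they then stand; what a row does not reach is not made up. A row lasts 1/12 s, in which the tool goes at most 41.7 mm and 7.16 degrees, less where a joint would pass 70% of its speed; a pose out of reach is approached as far as the arm can. A call is refused whole if a number of a shift passes 4.17 or a number of a turn 0.125, either way. A call with a gripper value outside its range is refused whole. OPENING is the opening, from -1 (shut) to 1 (fully open), set as the call begins (- or left out, the last holds). The fingers move at their own pace and stop on an object; FORCE is the grip in N (left out, the last holds). Time passes only in rows, so rows that do not move let the fingers close, or fill a call up. It gives the time, the measured TCP pose, the force, the opening and the grip force at its end, in the units of the state.
- get_state(): the state, without advancing time (a new reading comes with each control period).
- eyes.read_camera(name): name is "side" or "top"; returns the picture (420x560x3 uint8, red, green, blue); there is no depth.
- eyes.camera_info(name): a dict with "fovy" (degrees; the focal length in pixels is half the picture's height over the tangent of half this angle, whatever the lens; pixels are square), "cx", "cy" (the principal point, pixels), "D" ([k1, k2, p1, p2, k3] as OpenCV has them; the pictures are not rectified), "xyz" and "orientation" of the camera in the world. Camera axes: x right, y down, z forward; pixel columns grow to the right and rows downward; lengths in m; the calibration is good to about 2 mm. A picture is of the moment at which its call begins. camera_info takes no time and is no camera call.
- env.hand_in(): hands the job in; it is judged then, once.
The state is a dict: "clock": time; "joint_pos": joint angles; "qvel": joint speeds; "tau": joint torques, N m; "tcp_pos": TCP position; "orientation": TCP orientation; "wrist_force": force on the tool from outside, world axes, zero at the start; "ft_torque": the same for the moment, N m; "finger_gap": finger opening in m; "grip_force": force on a finger pad.
Only numpy, scipy, OpenCV 4.12 (cv2) and the standard library are available. Lean on these libraries where they do the work, as an engineer would, in place of code of your own. Each camera call takes 0.05 s, during which the arm holds its last target. There are 200 camera calls.

## Working session

There is one attempt and no reset: what is moved stays moved. The work goes in short steps, Python scripts to look and compute and a shell command to move; the robot and the scene stay as the last step left them, time stands still between calls to the robot, and variables do not carry over. Pictures are saved under pics/ and viewed, at most 14 in all, crops included, and the job is handed in when it is done.

```bash
ls; mkdir -p pics; cat > h.py <<'E'
import numpy as np, cv2
from scipy.spatial.transform import Rotation as R
from workcell import get_state, eyes, env
def cam(n):
    i=eyes.camera_info(n); f=210/np.tan(np.radians(i["fovy"])/2)
    K=np.array([[f,0,i["cx"]],[0,f,i["cy"]],[0,0,1]]); q=i["orientation"]
    return K,np.array(i["D"],float),np.array(i["xyz"]),R.from_quat([q[1],q[2],q[3],q[0]]).as_matrix()
def ray(n,px):
    K,D,c,M=cam(n); u=cv2.undistortPoints(np.array(px,float).reshape(-1,1,2),K,D).reshape(-1,2)
    return c,np.c_[u,np.ones(len(u))]@M.T
def plane(n,px,z):
    c,d=ray(n,px); return c+d*((z-c[2])/d[:,2])[:,None]
def proj(n,P):
    K,D,c,M=cam(n); P=np.atleast_2d(P)
    return cv2.projectPoints((P-c)@M,np.zeros(3),np.zeros(3),K,D)[0].reshape(-1,2)
def snap(n,name=None):
    im=eyes.read_camera(n)
    if name: cv2.imwrite(f"pics/{name}.png",im[:,:,::-1])
    return im
E
python3 - <<'E'
from h import *
for n in("top","side"):
    snap(n,n+"0"); print(n,eyes.camera_info(n))
s=get_state();print(s)
E
```

```text
pics
top {'fovy': 42.768949057559645, 'cx': 278.0548528889243, 'cy': 196.47414467309974, 'D': array([-0.13385196,  0.        ,  0.        ,  0.        ,  0.        ]), 'xyz': array([0.44275992, 0.02267208, 1.74587113]), 'orientation': array([-0.02546781,  0.71388397, -0.69933599,  0.02549978])}
side {'fovy': 45.559760875464136, 'cx': 286.09348215481594, 'cy': 207.91402727721197, 'D': array([-0.00082224,  0.        ,  0.        ,  0.        ,  0.        ]), 'xyz': array([ 0.36746422, -1.10110963,  0.8032059 ]), 'orientation': array([-0.50931849,  0.85708534, -0.06411733,  0.0434554 ])}
{'clock': 0.1, 'joint_pos': array([-1.46160609e+00,  3.13915346e-01,  4.50761063e-02,  1.30359999e+00,
       -3.61963237e-05,  1.43119211e+00]), 'qvel': array([ 4.21345591e-04, -2.51363001e-03,  1.29451845e-03,  8.33720374e-05,
       -9.78622293e-04, -1.31220916e-03]), 'tau': array([ 2.88608026e-03, -4.81726849e+01,  2.99243921e+01,  1.28518316e-02,
       -1.93275746e-04,  5.99571592e-06]), 'tcp_pos': array([ 0.14151445, -0.55685293,  0.24149695]), 'orientation': array([-8.21633012e-04,  9.92272301e-01,  1.24076610e-01, -5.60472076e-06]), 'wrist_force': array([-0.54708615,  0.19235211, -0.00135813]), 'ft_torque': array([ 0.02904869, -0.01359462,  0.04441949]), 'grip_force': 0.0, 'finger_gap': 0.08530469552777556}
```

View pics/top0.png

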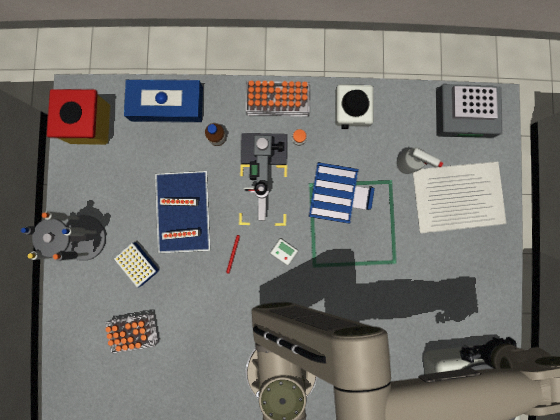

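View pics/side0.png

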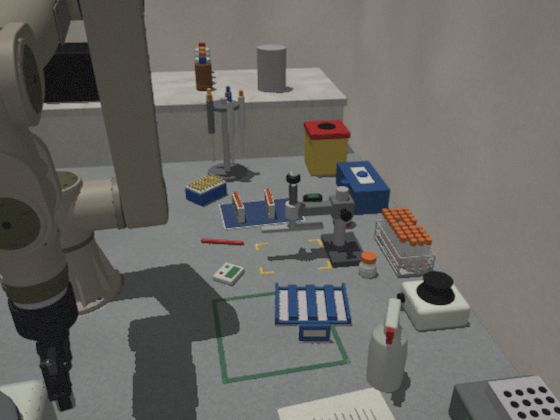

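The top view has +x up and +y to the left. Two cartridges sit at about (180,202) and (180,234). The carrier is at (335,193), slightly turned, with its end plate to the right. The gauge spot is around (262,195) and the green bay around (353,222).

```bash
cat > m.py <<'E'
from h import *
def comps(mask,amin):
    n,l,s,c=cv2.connectedComponentsWithStats(mask.astype(np.uint8)); 
    return [(s[i],c[i],np.argwhere(l==i)[:,::-1]) for i in range(1,n) if s[i][4]>=amin]
def hsv(im): return cv2.cvtColor(im,cv2.COLOR_RGB2HSV).astype(int)
def rect(n,pts,z):
    P=plane(n,pts,z)[:,:2]*1000; r=cv2.minAreaRect(P.astype(np.float32)); return P.mean(0),r
E
python3 - <<'E'
from m import *
im=snap("top"); h=hsv(im); H,S,V=h[...,0],h[...,1],h[...,2]
def box(x0,x1,y0,y1):
    b=np.zeros(H.shape,bool); b[y0:y1,x0:x1]=1; return b
def show(nm,mask,z,amin=3):
    for s,c,p in comps(mask,amin): 
        m,r=rect("top",p,z); print(nm,s[4],c.round(1),m.round(1),"rect",np.round(r[0],1),np.round(r[1],1),round(r[2],1))
show("cart white+org",box(155,212,170,255)&~((H>95)&(H<130)&(S>90)),.056,20)
show("carrier blue",box(300,385,155,230)&(H>95)&(H<130)&(S>110),.024,15)
show("yellow",box(235,292,160,230)&(H>20)&(H<35)&(S>110),0)
show("green",box(300,405,170,275)&(H>60)&(H<90)&(S>60),0,15)
c=im[150:280,150:410]; cv2.imwrite("pics/crop0.png",cv2.resize(c,None,fx=3,fy=3,interpolation=cv2.INTER_CUBIC)[:,:,::-1])
E
```

```text
cart white+org 1236 [186.  213.4] [505.4 314.5] rect [510.2 324.7] [267.7 180.1] 1.7
cart white+org 298 [178.4 201.5] [542.3 339.5] rect [542.3 339.4] [ 22.3 124.8] 1.2
cart white+org 300 [180.4 233.9] [440.1 329.9] rect [439.9 329.7] [ 24.8 124.3] 7.0
carrier blue 1175 [333.2 192.1] [ 584.9 -153.8] rect [ 584.4 -153.6] [133.8 178.8] 81.1
carrier blue 101 [370. 198.] [ 568.2 -273.4] rect [ 568.3 -273.4] [15.1 72.6] 81.7
yellow 49 [243.3 167.9] [660.4 139.8] rect [655.3 135.9] [26.9 39.5] 84.4
yellow 55 [282.8 168.7] [660.5  10.1] rect [654.4  16. ] [36.3 32.8] 1.2
yellow 48 [241.9 220.2] [489.1 140. ] rect [494.7 133.3] [35.9 32.6] 1.4
yellow 48 [281.6 221.8] [486.6  10.7] rect [487.5   8.7] [23.9 48.4] 49.2
green 812 [361.1 232.9] [ 455.8 -250. ] rect [ 487.1 -220.1] [274.8 273.3] 3.5
green 51 [310.7 190. ] [592.2 -82.3] rect [582.5 -83.5] [65.6 13.1] 0.9
```

View pics/crop0.png

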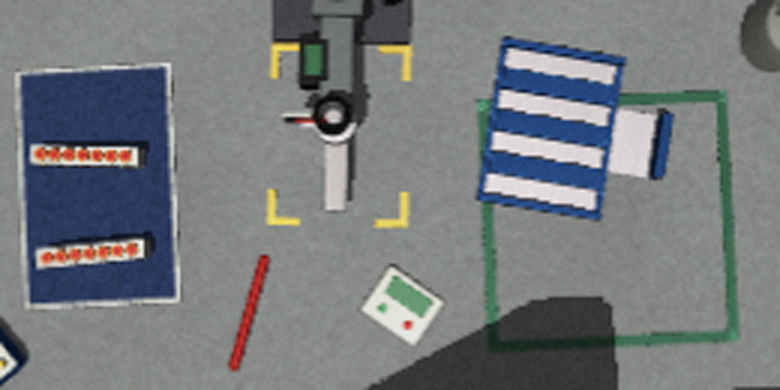

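The crop is clear. Two cartridges lie on the mat, the carrier is yawed about -9° with all four pockets empty, and all four yellow corners and the green bay are visible. Next I turn the tool so the jaws close along x and measure the caps.

```bash
cat > to.py <<'E'
import sys; from h import *
def pose():
    s=get_state(); q=s["orientation"]; M=R.from_quat([q[1],q[2],q[3],q[0]]).as_matrix()
    return s,np.array(s["tcp_pos"]),M,np.degrees(np.arctan2(M[1,0],M[0,0]))
if __name__=="__main__":
    x,y,z,yw=map(float,sys.argv[1:5]); s,p,M,a=pose()
    t=np.array([x,y,z])/1000-p
    print("t",round(s["clock"],2),"tcp",(p*1000).round(1),"yaw",round(a,2),"F",np.round(s["wrist_force"],1),"gap",round(s["finger_gap"]*1000,1),"j6",round(s["joint_pos"][5],2))
    print("tool-shift cm (turn last)",(t@M*100).round(2),"turn",round(-np.radians((yw-a+180)%360-180),3))
    Z=R.from_euler("z",yw,degrees=True).as_matrix()@np.diag([1,-1,-1]); print("tool-shift cm (turn first)",(t@Z*100).round(2))
E
I="python3 -m inch"
$I '[0,0,0,-0.12, 0,0,0,-0.12, 0,0,0,-0.12, 0,0,0,-0.12, 0,0,0,-0.12]' 1
$I '[0,0,0,-0.12, 0,0,0,-0.12, 0,0,0,-0.12, 0,0,0,-0.12, 0,0,0,-0.12]'
$I '[0,0,0,-0.12, 0,0,0,0, 0,0,0,0, 0,0,0,0, 0,0,0,0]'
python3 - <<'E'
from m import *
im=snap("top"); h=hsv(im); H,S,V=h[...,0],h[...,1],h[...,2]
B=np.zeros(H.shape,bool); B[170:255,155:212]=1
w=(V>140)&(S<80)|((H<15)&(S>90)&(V>120))
m=cv2.morphologyEx((B&((H<14)|(H>172))&(S>90)).astype(np.uint8),cv2.MORPH_CLOSE,np.ones((3,5),np.uint8))
for s,c,p in comps(m,40):
    P=plane("top",p,.057)[:,:2]*1000; a=cv2.fitLine(P.astype(np.float32),cv2.DIST_L2,0,.01,.01).ravel()
    print(s[4],P.mean(0).round(1),np.ptp(P[:,1]).round(1),"yaw",np.degrees(np.arctan2(-a[0]*np.sign(a[1]),abs(a[1]))).round(1))
k=plane("top",[[261,188.3]],.256); print("knob",k)
E
python3 to.py 440 334 250 90
```

```text
clock: 0.57
tcp_pos: [0.1416, -0.5571, 0.2419]
orientation: [-0.0, 0.91, 0.414, 0.0]
wrist_force: [-0.4, 0.3, -0.4]
finger_gap: 0.0854
grip_force: 0.0
clock: 0.98
tcp_pos: [0.1415, -0.5571, 0.2419]
orientation: [-0.0, 0.747, 0.665, 0.0]
wrist_force: [-0.3, -0.1, 0.5]
finger_gap: 0.0857
grip_force: 0.0
clock: 1.4
tcp_pos: [0.1416, -0.5573, 0.2422]
orientation: [-0.0, 0.709, 0.706, 0.0]
wrist_force: [-0.1, 0.2, -0.1]
finger_gap: 0.0853
grip_force: 0.0
138 [543.2 344.8] 102.6 yaw -0.8
119 [439.4 333. ] 98.6 yaw 6.8
knob [[0.57222354 0.0717351  0.256     ]]
t 1.45 tcp [ 141.6 -557.3  242.3] yaw 89.8 F [ 0.7  0.5 -0.1] gap 85.4 j6 0.11
tool-shift cm (turn last) [89.24 29.53 -0.77] turn -0.004
tool-shift cm (turn first) [89.13 29.84 -0.77]
```

```bash
I="python3 -m inch"
(
$I '[2.7,1.85,0,0, 2.7,1.85,0,0, 2.7,1.85,0,0, 2.7,1.85,0,0, 2.7,1.85,0,0]'
$I '[2.7,1.85,0,0, 2.7,1.85,0,0, 2.7,1.85,0,0, 2.7,1.85,0,0, 2.7,1.85,0,0]'
$I '[2.7,1.85,0,0, 2.7,1.85,0,0, 2.7,1.85,0,0, 2.7,1.85,0,0, 2.7,1.85,0,0]'
$I '[3,0,0,0, 3,0,0,0, 3,0,0,0, 3,0,0,0, 3,0,0,0]'
$I '[3,0,0,0, 3,0,0,0, 3,0,0,0, 3,0,0,0, 3,0,0,0]'
$I '[2,1.2,0,0, 2,1.2,0,0, 2,1.2,0,0, 2,1.2,0,0, 2,1.2,0,0]'
$I '[2,1.2,0.5,0, 2,1.2,1,0, 2,1.2,1,0, 2,1.2,1,0, 0,0,0,0]' ) | grep -E "tcp|force"
python3 to.py 543.5 344.8 34 89.2
```

```text
tcp_pos: [0.2349, -0.4213, 0.2423]
wrist_force: [0.5, -0.6, -0.5]
grip_force: 0.0
tcp_pos: [0.3277, -0.2863, 0.2425]
wrist_force: [1.0, 0.0, -0.1]
grip_force: 0.0
tcp_pos: [0.4206, -0.1514, 0.2426]
wrist_force: [1.0, -0.6, -0.3]
grip_force: 0.0
tcp_pos: [0.42, -0.0014, 0.2424]
wrist_force: [1.1, 0.8, -0.3]
grip_force: 0.0
tcp_pos: [0.4203, 0.1486, 0.2425]
wrist_force: [1.0, -0.2, -1.3]
grip_force: 0.0
tcp_pos: [0.4811, 0.2482, 0.2423]
wrist_force: [-0.5, -1.0, -0.1]
grip_force: 0.0
tcp_pos: [0.5297, 0.3295, 0.2041]
wrist_force: [-0.1, 0.0, -0.6]
grip_force: 0.0
t 4.37 tcp [529.7 329.5 204.1] yaw 89.94 F [-0.1  0.  -0.6] gap 85.4 j6 2.0
tool-shift cm (turn last) [ 1.53  1.42 17.01] turn 0.013
tool-shift cm (turn first) [ 1.55  1.36 17.01]
```

```bash
I="python3 -m inch"
(
$I '[0.5,0.5,0.3,0.013, 0.5,0.4,2.2,0, 0.5,0.5,2.5,0, 0,0,2.5,0, 0,0,2.5,0]'
$I '[0,0,2.5,0, 0,0,2.2,0, 0,0,1.5,0, 0,0,0.8,0, 0,0,0,0]' 
$I '[0,0,0,0, 0,0,0,0, 0,0,0,0, 0,0,0,0, 0,0,0,0]' -1 30
$I '[0,0,0,0, 0,0,0,0, 0,0,0,0, 0,0,0,0, 0,0,0,0]' ) | grep -E "tcp|force|gap"
python3 to.py 543.5 344.8 34 89.2
```

```text
tcp_pos: [0.5436, 0.3415, 0.1071]
wrist_force: [0.6, -0.6, 0.2]
finger_gap: 0.0854
grip_force: 0.0
tcp_pos: [0.5419, 0.3406, 0.0357]
wrist_force: [-0.6, 0.6, -0.3]
finger_gap: 0.0853
grip_force: 0.0
tcp_pos: [0.5436, 0.342, 0.0383]
wrist_force: [-0.5, -0.8, -0.4]
finger_gap: 0.0257
grip_force: 0.0
tcp_pos: [0.5433, 0.3419, 0.0379]
wrist_force: [-0.3, -0.6, 4.5]
finger_gap: 0.0195
grip_force: 37.5
t 6.03 tcp [543.3 341.9  37.9] yaw 89.15 F [-0.3 -0.6  4.5] gap 19.5 j6 2.02
tool-shift cm (turn last) [0.29 0.01 0.39] turn -0.001
tool-shift cm (turn first) [0.29 0.01 0.39]
```

```bash
I="python3 -m inch"
(
$I '[0,0,-1,0, 0,0,-2.5,0, 0,0,-3,0, 0,0,-3,0, 0,0,-3,0]'
$I '[-2,-1.2,-1,0, -2,-1.2,-1,0, -2,-1.2,0,0, -2,-1.2,0,0, -2,-1.2,0,0]'
$I '[-2,-1.2,0,0, -2,-1.2,0,0, -2,-1.2,0,0, -2,-1.2,0,0, -2,-1.2,0,0]'
$I '[-3,0,0,0, -3,0,0,0, -3,0,0,0, -3,0,0,0, -3,0,0,0]' 
$I '[-3,0,0,0, -3,0,0,0, -3,0.8,0,0, -2,1.5,0,0, -2,1.5,0,0]' 
$I '[-1,1.5,0,0.1, 0,1.5,0,0.04, 0,1,0,0, 0,0,0,0, 0,0,0,0]' ) | grep -E "tcp|gap"
python3 - <<'E'
from m import *
im=snap("top","t1"); h=hsv(im); H,S,V=h[...,0],h[...,1],h[...,2]
B=np.zeros(H.shape,bool); B[150:240,295:390]=1
for s,c,p in comps(B&(H>95)&(H<130)&(S>110),15):
    m,r=rect("top",p,.024); print(s[4],c.round(1),m.round(1),np.round(r[0],1),np.round(r[1],1),round(r[2],1))
cv2.imwrite("pics/c1.png",cv2.resize(im[140:250,240:400],None,fx=4,fy=4,interpolation=cv2.INTER_CUBIC)[:,:,::-1])
E
python3 to.py 516.3 -143 100 81.1
```

```text
tcp_pos: [0.5424, 0.3414, 0.1633]
finger_gap: 0.019
tcp_pos: [0.4807, 0.2418, 0.1826]
finger_gap: 0.0196
tcp_pos: [0.419, 0.1427, 0.1824]
finger_gap: 0.0193
tcp_pos: [0.4172, -0.0077, 0.1826]
finger_gap: 0.0192
tcp_pos: [0.4536, -0.1386, 0.1826]
finger_gap: 0.0193
tcp_pos: [0.4931, -0.15, 0.182]
finger_gap: 0.0193
828 [329.4 186.1] [ 604.2 -141.2] [ 584.  -153.5] [133.6 179.4] 80.9
35 [371.2 191.2] [ 590.5 -277.1] [ 591.1 -276.4] [26.  13.1] 0.4
t 8.58 tcp [ 492.6 -149.8  182.1] yaw 81.22 F [-0.3 -0.1 -0.4] gap 19.4 j6 1.27
tool-shift cm (turn last) [1.03 2.25 8.2 ] turn 0.002
tool-shift cm (turn first) [1.04 2.23 8.21]
```

View pics/c1.png

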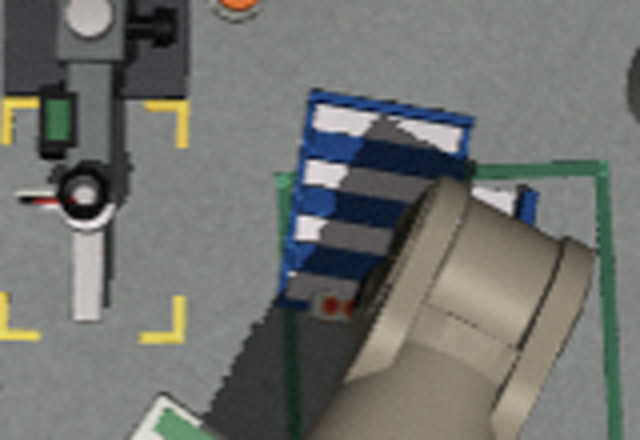

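Carrier unmoved, seen at (330,186); the arm hides the held cartridge apart from one cap. The camera and jaws agreed on x at the pick, so I descend.

```bash
I="python3 -m inch"
(
$I '[0.4,1.1,0,0.002, 0.35,1.1,2,0, 0,0,2.5,0, 0,0,2.5,0, 0,0,2,0]'
$I '[0,0,1.8,0, 0,0,0.4,0, 0,0,0,0, 0,0,0,0, 0,0,0,0]' ) | grep -E "tcp|gap"
python3 to.py 515.6 -145.8 70 81.1
```

```text
tcp_pos: [0.515, -0.1454, 0.091]
finger_gap: 0.0194
tcp_pos: [0.5171, -0.1467, 0.0718]
finger_gap: 0.0197
t 9.42 tcp [ 517.1 -146.7   71.8] yaw 81.03 F [ 0.8 -1.  -0.3] gap 19.7 j6 1.3
tool-shift cm (turn last) [ 0.07 -0.17  0.18] turn -0.001
tool-shift cm (turn first) [ 0.07 -0.17  0.18]
```

```bash
I="python3 -m inch"
(
$I '[0.07,-0.16,0.4,0, 0,0,0.3,0, 0,0,0.3,0, 0,0,0.3,0, 0,0,0,0]'
$I '[0,0,0,0, 0,0,0.2,0, 0,0,0.2,0, 0,0,0,0, 0,0,0,0]') | grep -E "tcp|force"
python3 to.py 515.6 -145.8 42 81.1
```

```text
tcp_pos: [0.5144, -0.1454, 0.0566]
wrist_force: [0.1, -0.9, -0.6]
grip_force: 36.7
tcp_pos: [0.5147, -0.1455, 0.0531]
wrist_force: [-0.1, 0.2, -0.2]
grip_force: 36.7
t 10.25 tcp [ 514.7 -145.5   53.1] yaw 81.0 F [-0.1  0.2 -0.2] gap 19.0 j6 1.3
tool-shift cm (turn last) [-0.02  0.09  1.11] turn -0.002
tool-shift cm (turn first) [-0.02  0.09  1.11]
```

```bash
I="python3 -m inch"
(
$I '[0,0,0.3,0, 0,0,0.3,0, 0,0,0.2,0, 0,0,0.1,0, 0,0,0,0]'
$I '[0,0,0.1,0, 0,0,0,0, 0,0,0.1,0, 0,0,0,0, 0,0,0,0]') | grep -E "tcp|force"
python3 to.py 515.6 -145.8 42 81.1
```

```text
tcp_pos: [0.5146, -0.1454, 0.0438]
wrist_force: [1.1, -0.3, -1.7]
grip_force: 36.7
tcp_pos: [0.5149, -0.1456, 0.0423]
wrist_force: [0.3, 0.3, -1.1]
grip_force: 36.7
t 11.08 tcp [ 514.9 -145.6   42.3] yaw 81.0 F [ 0.3  0.3 -1.1] gap 19.5 j6 1.3
tool-shift cm (turn last) [-0.01  0.07  0.03] turn -0.002
tool-shift cm (turn first) [-0.01  0.07  0.03]
```

```bash
I="python3 -m inch"
(
$I '[0,0,0.1,0, 0,0,0,0, 0,0,0.1,0, 0,0,0,0, 0,0,0,0]') | grep -E "tcp|force"
(
$I '[0,0,0,0, 0,0,0,0, 0,0,0,0, 0,0,0,0, 0,0,0,0]' 0 
$I '[0,0,-1,0, 0,0,-2,0, 0,0,-3,0, 0,0,-3,0, 0,0,-3,0]'
$I '[0,-2,-1,0, 0,-2,0,0, 0,-2,0,0, 1,-2,0,0, 1,0,0,0]' 
$I '[3,0,0,-0.1, 3,0,0,-0.1, 3,0,0,-0.07, 3,0,0,0, 3,0,0,0]' ) | grep -E "tcp|gap"
python3 - <<'E'
from m import *
im=snap("top","t2")
cv2.imwrite("pics/c2.png",cv2.resize(im[140:250,150:400],None,fx=3,fy=3,interpolation=cv2.INTER_CUBIC)[:,:,::-1])
E
python3 to.py 440 333 182 96.8
```

```text
tcp_pos: [0.5148, -0.1455, 0.0402]
wrist_force: [0.7, 0.4, -0.8]
grip_force: 36.7
tcp_pos: [0.5149, -0.1456, 0.0404]
finger_gap: 0.0426
tcp_pos: [0.5146, -0.1454, 0.1622]
finger_gap: 0.0428
tcp_pos: [0.4355, -0.1122, 0.1709]
finger_gap: 0.0427
tcp_pos: [0.4377, 0.0374, 0.1711]
finger_gap: 0.0428
t 13.22 tcp [436.2  41.5 171. ] yaw 96.68 F [-2.3  3.   0.5] gap 43.0 j6 1.36
tool-shift cm (turn last) [28.91  3.77 -1.01] turn -0.002
tool-shift cm (turn first) [28.9   3.82 -1.1 ]
```

View pics/c2.png

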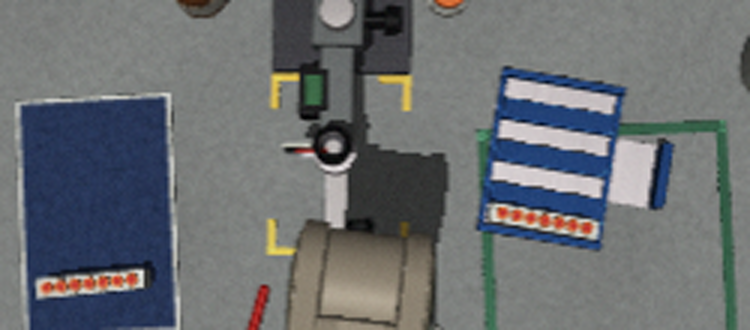

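The first cartridge stands home in pocket 1, at about (545,220) in the crop, and the carrier has not moved. The second is still on the mat.

```bash
I="python3 -m inch"
(
$I '[3,0.4,0,0, 3,0.4,0,0, 3,0.4,0,0, 3,0.4,0,0, 3,0.4,0,0]' 1
$I '[3,0.4,0,0, 3,0.4,0,0, 3,0.4,0,0, 3,0.4,0,0, 1.9,0.2,0,0]'
$I '[0,0,1,0, 0,0,2,0, 0,0,2,0, 0,0,0,0, 0,0,0,0]' ) | grep -E "tcp|gap"
python3 to.py 440 333 36 96.8
```

```text
tcp_pos: [0.4406, 0.1889, 0.171]
finger_gap: 0.0855
tcp_pos: [0.4428, 0.3304, 0.1708]
finger_gap: 0.0853
tcp_pos: [0.4416, 0.3264, 0.1194]
finger_gap: 0.0854
t 14.47 tcp [441.6 326.4 119.4] yaw 96.46 F [0.  0.  0.1] gap 85.4 j6 1.95
tool-shift cm (turn last) [ 0.68 -0.06  8.34] turn -0.006
tool-shift cm (turn first) [ 0.67 -0.08  8.34]
```

```bash
I="python3 -m inch"
(
$I '[0.4,-0.05,1,-0.006, 0.3,0,2,0, 0,0,2,0, 0,0,1.5,0, 0,0,1.2,0]'
$I '[0,0,0.5,0, 0,0,0.1,0, 0,0,0,0, 0,0,0,0, 0,0,0,0]' 
$I '[0,0,0,0, 0,0,0,0, 0,0,0,0, 0,0,0,0, 0,0,0,0]' -1 30
$I '[0,0,0,0, 0,0,0,0, 0,0,0,0, 0,0,0,0, 0,0,0,0]' ) | grep -E "tcp|force|gap"
python3 to.py 440 333 36 96.8
(
$I '[0,0,-1,0, 0,0,-2.5,0, 0,0,-3,0, 0,0,-3,0, 0,0,-3,0]'
$I '[-3,0,-2,0.12, -3,0,0,0.1, -3,0,0,0.05, -3,0,0,0, -3,0,0,0]'
$I '[-3,0,0,0, -3,0,0,0, -3,0,0,0, -3,0,0,0, -3,0,0,0]'
$I '[-3,0,0,0, -3,0,0,0, -3,0,0,0, -3,0,0,0, -3,0,0,0]') | grep -E "tcp|gap"
python3 - <<'E'
from m import *
im=snap("top","t3"); h=hsv(im); H,S,V=h[...,0],h[...,1],h[...,2]
B=np.zeros(H.shape,bool); B[150:240,295:390]=1
for s,c,p in comps(B&(H>95)&(H<130)&(S>110),15):
    m,r=rect("top",p,.024); print(s[4],c.round(1),m.round(1),np.round(r[0],1),np.round(r[1],1),round(r[2],1))
E
python3 to.py 584 -153.6 100 81.1
```

```text
tcp_pos: [0.4416, 0.3343, 0.0428]
wrist_force: [-0.1, 0.7, -0.2]
finger_gap: 0.0853
grip_force: 0.0
tcp_pos: [0.442, 0.3347, 0.0384]
wrist_force: [0.4, -0.3, -0.1]
finger_gap: 0.0853
grip_force: 0.0
tcp_pos: [0.4412, 0.3343, 0.0373]
wrist_force: [-0.8, -0.2, 2.3]
finger_gap: 0.0256
grip_force: 1.3
tcp_pos: [0.4411, 0.3342, 0.0372]
wrist_force: [-0.8, 0.6, 0.7]
finger_gap: 0.0191
grip_force: 36.7
t 16.13 tcp [441.1 334.2  37.2] yaw 96.82 F [-0.8  0.6  0.7] gap 19.1 j6 1.96
tool-shift cm (turn last) [-0.11 -0.13  0.12] turn 0.0
tool-shift cm (turn first) [-0.11 -0.12  0.12]
tcp_pos: [0.4409, 0.334, 0.1641]
finger_gap: 0.0195
tcp_pos: [0.4325, 0.1841, 0.1831]
finger_gap: 0.0194
tcp_pos: [0.4097, 0.0357, 0.183]
finger_gap: 0.0193
tcp_pos: [0.3871, -0.1127, 0.1831]
finger_gap: 0.0197
1155 [333.2 191.7] [ 586.2 -153.6] [ 584.  -153.5] [133.6 179.4] 80.9
101 [370. 198.] [ 568.2 -273.4] [ 568.3 -273.4] [15.1 72.6] 81.7
t 17.85 tcp [ 387.4 -117.3  183.2] yaw 81.12 F [ 1.9 -4.7 -0.7] gap 19.7 j6 1.24
tool-shift cm (turn last) [-0.52 19.97  8.37] turn 0.0
tool-shift cm (turn first) [-0.55 19.99  8.32]
```

```bash
I="python3 -m inch"
(
$I '[0,2.5,0,0, 0,2.5,0,0, 0,2.5,0,0, 0,2.5,0,0, 0,2.5,0,0]'
$I '[0,2.5,0,0, 0,2.5,0,0, 0,2.5,0,0, 0,2.5,0,0, 0,2.5,0,0]'
$I '[0,1.7,1,0, 0,0,2,0, 0,0,2,0, 0,0,2,0, 0,0,0,0]'
$I '[0,0,0,0, 0,0,0,0, 0,0,0,0, 0,0,0,0, 0,0,0,0]' ) | grep -E "tcp|gap"
python3 to.py 652.4 -163.1 70 81.1
```

```text
tcp_pos: [0.5123, -0.1302, 0.1829]
finger_gap: 0.0196
tcp_pos: [0.6358, -0.1487, 0.1827]
finger_gap: 0.0192
tcp_pos: [0.6489, -0.1502, 0.1079]
finger_gap: 0.0197
tcp_pos: [0.6522, -0.1517, 0.1138]
finger_gap: 0.0195
t 19.52 tcp [ 652.2 -151.7  113.8] yaw 81.35 F [ 0.2 -0.2  0.7] gap 19.5 j6 1.37
tool-shift cm (turn last) [-1.12  0.18  4.38] turn 0.004
tool-shift cm (turn first) [-1.12  0.19  4.38]
```

```bash
I="python3 -m inch"
(
$I '[-0.6,0.1,1,0.004, -0.5,0.1,1.2,0, 0,0,1,0, 0,0,0.8,0, 0,0,0.3,0]'
$I '[0,0,0,0, 0,0,0,0, 0,0,0,0, 0,0,0,0, 0,0,0,0]' ) | grep -E "tcp|gap"
python3 to.py 652.4 -163.1 70 81.1
```

```text
tcp_pos: [0.6502, -0.1623, 0.0663]
finger_gap: 0.0197
tcp_pos: [0.6523, -0.1627, 0.07]
finger_gap: 0.0197
t 20.35 tcp [ 652.3 -162.7   70. ] yaw 81.13 F [-0.3 -0.7 -0.8] gap 19.7 j6 1.36
tool-shift cm (turn last) [-0.04  0.02 -0.  ] turn 0.001
tool-shift cm (turn first) [-0.04  0.02 -0.  ]
```

```bash
I="python3 -m inch"
(
$I '[-0.04,0,0.4,0, 0,0,0.3,0, 0,0,0.3,0, 0,0,0.3,0, 0,0,0,0]'
$I '[0,0,0,0, 0,0,0.2,0, 0,0,0.2,0, 0,0,0,0, 0,0,0,0]') | grep -E "tcp|force"
python3 to.py 652.3 -163.1 40 81.1
```

```text
tcp_pos: [0.6511, -0.1628, 0.0552]
wrist_force: [-0.2, 0.1, -0.4]
grip_force: 36.4
tcp_pos: [0.6516, -0.163, 0.0521]
wrist_force: [-0.0, -0.1, -0.9]
grip_force: 36.4
t 21.18 tcp [ 651.6 -163.    52.1] yaw 81.12 F [-0.  -0.1 -0.9] gap 19.2 j6 1.36
tool-shift cm (turn last) [0.   0.07 1.21] turn 0.0
tool-shift cm (turn first) [0.   0.07 1.21]
```

```bash
I="python3 -m inch"
(
$I '[0,0.04,0.3,0, 0,0,0.3,0, 0,0,0.2,0, 0,0,0.1,0, 0,0,0,0]'
$I '[0,0,0.1,0, 0,0,0,0, 0,0,0.1,0, 0,0,0.1,0, 0,0,0,0]' 
$I '[0,0,0,0, 0,0,0,0, 0,0,0,0, 0,0,0,0, 0,0,0,0]' 0 
$I '[0,0,-1,0, 0,0,-2,0, 0,0,-3,0, 0,0,-3,0, 0,0,-3,0]'
$I '[-3,-1,0,-0.12, -3,-1,0,-0.12, -3,-1,0,-0.12, -3,-1,0,-0.12, -3,-1,0,-0.12]'
$I '[0,0,0,-0.12, 0,0,0,-0.12, 0,0,0,-0.12, 0,0,0,-0.12, 0,0,0,-0.12]'
$I '[0,0,0,-0.12, 0,0,0,-0.12, 0,0,0,-0.12, 0,0,0,0, 0,0,0,0]' ) | grep -E "tcp|force"
python3 - <<'E'
from m import *
im=snap("top","t4")
E
python3 to.py 565.7 -270.2 100 171.1
```

```text
tcp_pos: [0.6518, -0.163, 0.0427]
wrist_force: [-0.2, 0.3, -0.2]
grip_force: 36.4
tcp_pos: [0.6521, -0.1631, 0.0401]
wrist_force: [-0.1, 0.2, -1.3]
grip_force: 36.4
tcp_pos: [0.6523, -0.1631, 0.0404]
wrist_force: [0.0, -0.5, -0.4]
grip_force: 0.0
tcp_pos: [0.6519, -0.163, 0.1622]
wrist_force: [1.2, -1.2, -1.0]
grip_force: 0.0
tcp_pos: [0.6148, -0.3158, 0.1619]
wrist_force: [0.5, -0.9, 0.9]
grip_force: 0.0
tcp_pos: [0.6156, -0.3149, 0.1612]
wrist_force: [-0.3, 0.4, 0.7]
grip_force: 0.0
tcp_pos: [0.6157, -0.3147, 0.161]
wrist_force: [0.4, 0.6, 0.7]
grip_force: 0.0
t 24.15 tcp [ 615.7 -314.6  160.9] yaw 170.31 F [-0.7  0.8 -0.4] gap 42.2 j6 -0.42
tool-shift cm (turn last) [5.67 3.54 6.08] turn -0.014
tool-shift cm (turn first) [5.62 3.62 6.09]
```

View pics/t4.png

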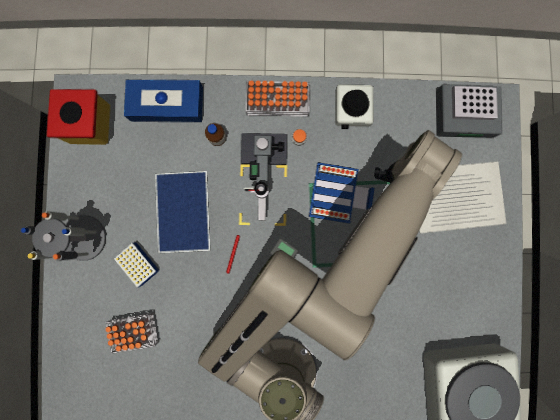

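Both cartridges are in the carrier, in pockets 1 and 4 at about (333,212) and (337,168), and the mat is empty. Next is the end plate.

```bash
I="python3 -m inch"
(
$I '[1.4,0.9,0,-0.014, 1.4,0.9,0,0, 1.4,0.9,1,0, 1.4,0.9,2,0, 0,0,2,0]'
$I '[0,0,0.5,0, 0,0,0,0, 0,0,0,0, 0,0,0,0, 0,0,0,0]' ) | grep -E "tcp|force"
python3 to.py 565.7 -270.2 28 171.1
```

```text
tcp_pos: [0.5642, -0.2685, 0.1111]
wrist_force: [0.1, 0.5, -1.2]
grip_force: 0.0
tcp_pos: [0.567, -0.2712, 0.1066]
wrist_force: [0.3, 0.4, 0.5]
grip_force: 0.0
t 24.98 tcp [ 567.  -271.2  106.6] yaw 171.27 F [0.3 0.4 0.5] gap 42.8 j6 -0.42
tool-shift cm (turn last) [0.16 0.09 7.86] turn 0.003
tool-shift cm (turn first) [0.14 0.08 7.86]
```

```bash
I="python3 -m inch"
(
$I '[0.14,0.08,1.5,0.003, 0,0,2,0, 0,0,2,0, 0,0,1.4,0, 0,0,0.7,0]'
$I '[0,0,0.3,0, 0,0,0,0, 0,0,0,0, 0,0,0,0, 0,0,0,0]' ) | grep -E "tcp|force"
python3 to.py 565.7 -270.2 28 171.1
(
$I '[0,0,0,0, 0,0,0,0, 0,0,0,0, 0,0,0,0, 0,0,0,0]' -0.7 30
$I '[0,0,0,0, 0,0,0,0, 0,0,0,0, 0,0,0,0, 0,0,0,0]' -1 30
)| grep -E "tcp|force|gap"
python3 to.py 565.7 -270.2 28 171.1
```

```text
tcp_pos: [0.5641, -0.2692, 0.0279]
wrist_force: [-0.9, -0.4, -0.0]
grip_force: 0.0
tcp_pos: [0.5653, -0.2699, 0.0275]
wrist_force: [-0.4, 0.0, 0.5]
grip_force: 0.0
t 25.82 tcp [ 565.3 -269.9   27.5] yaw 171.13 F [-0.4  0.   0.5] gap 43.1 j6 -0.42
tool-shift cm (turn last) [-0.04 -0.03 -0.05] turn 0.001
tool-shift cm (turn first) [-0.04 -0.03 -0.05]
tcp_pos: [0.565, -0.2705, 0.027]
wrist_force: [-1.2, -4.4, 3.4]
finger_gap: 0.013
grip_force: 2.3
tcp_pos: [0.5649, -0.2703, 0.0271]
wrist_force: [-1.4, -4.7, 5.0]
finger_gap: 0.0118
grip_force: 29.8
t 26.65 tcp [ 564.9 -270.3   27.1] yaw 171.12 F [-1.4 -4.7  5. ] gap 11.8 j6 -0.42
tool-shift cm (turn last) [-0.07  0.02 -0.09] turn 0.0
tool-shift cm (turn first) [-0.07  0.02 -0.09]
```

```bash
I="python3 -m inch"
(
$I '[0,0,0,-0.03, 0,0,0,-0.03, 0,0,0,-0.03, 0,0,0,-0.03, 0,0,0,-0.03]' -1 60
$I '[0,0,0,0, 0,1,0,0, 0,2,0,0, 0,2,0,0, 0,1,0,0]' 
$I '[0,0,0,0, 0,0,0,0, 0,0,0,0, 0,0,0,0, 0,0,0,0]' ) | grep -E "tcp|force|gap"
python3 - <<'E'
from m import *
im=snap("top","t5"); h=hsv(im); H,S,V=h[...,0],h[...,1],h[...,2]
B=np.zeros(H.shape,bool); B[150:240,275:390]=1
for s,c,p in comps(B&(H>95)&(H<130)&(S>110),15):
    m,r=rect("top",p,.024); print(s[4],c.round(1),m.round(1),np.round(r[0],1),np.round(r[1],1),round(r[2],1))
E
python3 to.py 572.7 -42.8 27 179.7
```

```text
tcp_pos: [0.5662, -0.2689, 0.0272]
wrist_force: [2.3, 1.7, 5.1]
finger_gap: 0.0114
grip_force: 59.3
tcp_pos: [0.5656, -0.2087, 0.0272]
wrist_force: [-0.6, -6.6, 3.5]
finger_gap: 0.0113
grip_force: 59.6
tcp_pos: [0.5655, -0.2071, 0.0272]
wrist_force: [0.4, 6.6, 8.4]
finger_gap: 0.0114
grip_force: 60.2
1111 [311.9 196.4] [569.9 -85.1] [569.6 -87.4] [177.7 132.7] 1.1
t 27.95 tcp [ 565.5 -207.1   27.1] yaw 179.81 F [0.6 5.6 9.5] gap 10.9 j6 -0.48
tool-shift cm (turn last) [-0.67 16.43  0.07] turn 0.002
tool-shift cm (turn first) [-6.400e-01  1.643e+01  1.000e-02]
```

```bash
I="python3 -m inch"
(
$I '[0,0.5,0,0, 0,1.5,0,0, -0.1,2,0,0, -0.1,2,0,0, -0.1,2,0,0]'
$I '[-0.1,2,0,0, -0.1,2,0,0, 0,1.5,0,0, 0,1.5,0,0, 0,0.7,0,0]'
$I '[0,0.2,0,0, 0,0,0,0, 0,0,0,0, 0,0,0,0, 0,0,0,0]' ) | grep -E "tcp|force|gap"
cat > car.py <<'E'
from m import *
def carrier(name,x0,x1,y0,y1):
    im=snap("top",name); h=hsv(im); H,S,V=h[...,0],h[...,1],h[...,2]
    B=np.zeros(H.shape,bool); B[y0:y1,x0:x1]=1
    p=np.vstack([p for s,c,p in comps(B&(H>95)&(H<130)&(S>110),40)])
    P=(plane("top",p,.024)[:,:2]*1e4).astype(np.float32)
    hull=cv2.convexHull(P); M=cv2.moments(hull); c=np.array([M["m10"],M["m01"]])/M["m00"]/10
    yaw=.5*np.degrees(np.arctan2(2*M["mu11"],M["mu20"]-M["mu02"]))
    r=cv2.minAreaRect(P/10); print("field hull",c.round(1),"yaw",round(yaw,2),"rect",np.round(r,1) if 0 else r)
    return im
E
python3 - <<'E'
from car import *
im=carrier("t6",225,300,150,240)
cv2.imwrite("pics/c6.png",cv2.resize(im[145:245,210:345],None,fx=5,fy=5,interpolation=cv2.INTER_CUBIC)[:,:,::-1])
E
python3 to.py 572.7 -42.8 27 179.7
```

```text
tcp_pos: [0.5691, -0.13, 0.0272]
wrist_force: [0.8, -5.7, 5.0]
finger_gap: 0.0114
grip_force: 59.9
tcp_pos: [0.5712, -0.0517, 0.0271]
wrist_force: [0.4, -6.5, 6.1]
finger_gap: 0.011
grip_force: 59.9
tcp_pos: [0.5712, -0.0499, 0.0271]
wrist_force: [-0.0, 0.5, 6.7]
finger_gap: 0.0112
grip_force: 60.1
field hull [575.4  72.2] yaw -11.21 rect ((574.4277954101562, 70.8521499633789), (174.61529541015625, 131.92794799804688), 1.1281037330627441)
t 29.25 tcp [571.2 -49.8  27.1] yaw 179.75 F [ 0.3 -0.5  6.8] gap 11.5 j6 -0.22
tool-shift cm (turn last) [-0.15  0.71  0.01] turn 0.001
tool-shift cm (turn first) [-0.14  0.71  0.01]
```

View pics/c6.png

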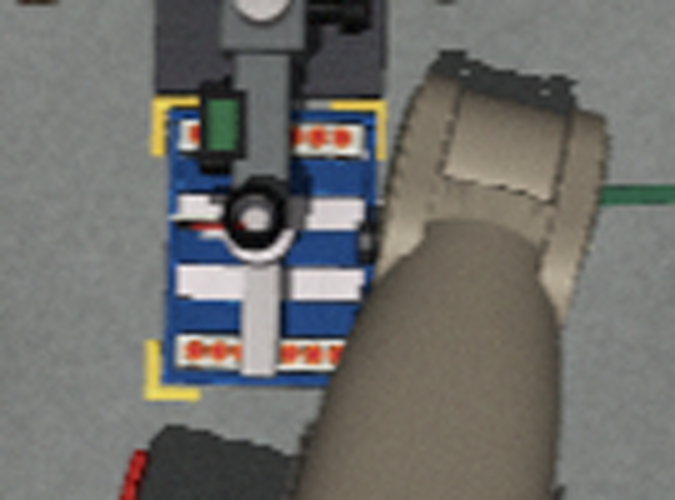

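Carrier under the gauge between the yellow corners. Its x and yaw look centred and it is about 5 mm short in +y: the left gap is wide at (160,385), while the right edge meets the tape at (378,130).

```bash
I="python3 -m inch"
(
$I '[0,0.2,0,0, 0,0.2,0,0, 0,0.12,0,0, 0,0,0,0, 0,0,0,0]'
$I '[0,0,0,0, 0,0,0,0, 0,0,0,0, 0,0,0,0, 0,0,0,0]' -0.3
) | grep -E "tcp|force|gap"
python3 to.py 571.2 -45 27 179.7
( 
$I '[0,0,-1,0, 0,0,-2,0, 0,0,-3,0, 0,0,-3,0, 0,0,-3,0]'
$I '[0,-2,-3,0, 0,-3,-3,0, 0,-3,-3,0, 0,-3,-3,0, 0,-3,-3,0]'
$I '[1,-2,0,0, 0,0,0,0, 0,0,0,0, 0,0,0,0, 0,0,0,0]' ) | grep -E "tcp|gap"
python3 - <<'E'
from car import *
im=carrier("t7",225,300,150,240)
cv2.imwrite("pics/c7.png",cv2.resize(im[145:245,210:345],None,fx=5,fy=5,interpolation=cv2.INTER_CUBIC)[:,:,::-1])
cv2.imwrite("pics/s7.png",cv2.resize(snap("side")[150:320,200:420],None,fx=3,fy=3,interpolation=cv2.INTER_CUBIC)[:,:,::-1])
E
python3 to.py 573 74 290 179.7
```

```text
tcp_pos: [0.5713, -0.046, 0.0272]
wrist_force: [-0.6, -5.5, 6.5]
finger_gap: 0.011
grip_force: 60.0
tcp_pos: [0.5701, -0.0448, 0.0258]
wrist_force: [-0.0, -0.2, 0.6]
finger_gap: 0.0297
grip_force: 0.0
t 30.08 tcp [570.1 -44.8  25.8] yaw 179.74 F [-0.  -0.2  0.6] gap 29.7 j6 -0.21
tool-shift cm (turn last) [-0.11 -0.02 -0.12] turn 0.001
tool-shift cm (turn first) [-0.11 -0.02 -0.12]
tcp_pos: [0.5703, -0.045, 0.1481]
finger_gap: 0.0303
tcp_pos: [0.5695, -0.1838, 0.2967]
finger_gap: 0.0299
tcp_pos: [0.5596, -0.2018, 0.2935]
finger_gap: 0.0297
field hull [573.2  54.5] yaw -73.21 rect ((574.9151611328125, 48.331172943115234), (174.4811553955078, 183.7231903076172), 1.1982284784317017)
t 31.43 tcp [ 559.8 -201.7  293.6] yaw 179.82 F [-0.2 -0.4  0.2] gap 30.1 j6 -0.48
tool-shift cm (turn last) [-1.23 27.57  0.38] turn 0.002
tool-shift cm (turn first) [-1.17 27.58  0.36]
```

View pics/c7.png

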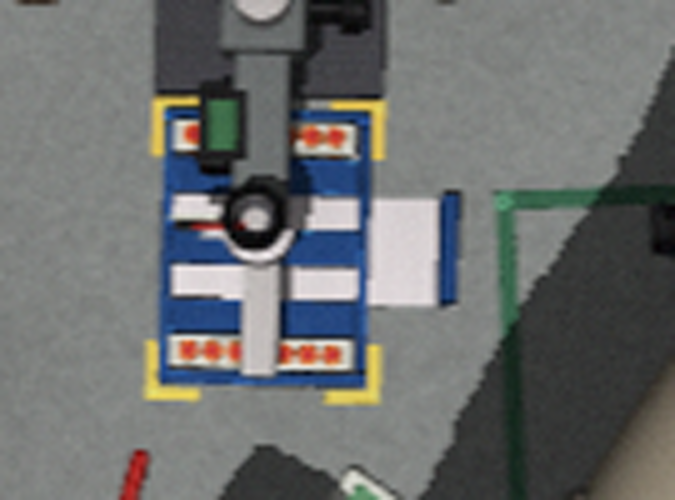

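View pics/s7.png

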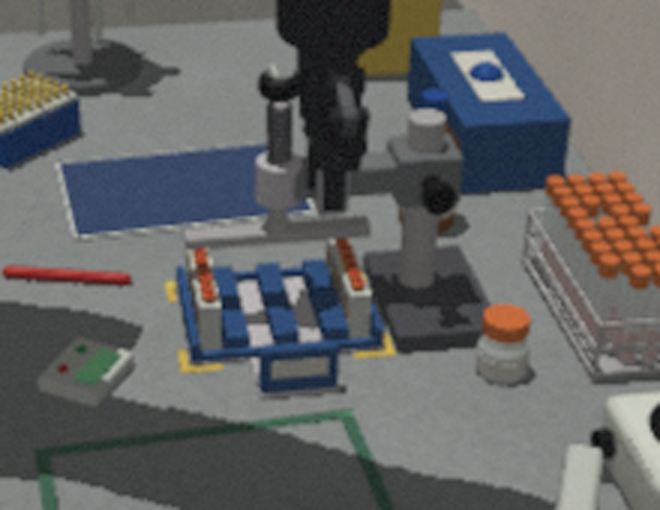

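Carrier centred within the yellow marks: top view gaps are equal, with the tray centre at about (264,249). The side view shows both cartridges standing under the raised foot. Now I press the knob.

```bash
I="python3 -m inch"
(
$I '[0,2,-0.3,0, -0.2,2.5,-0.2,0, -0.2,2.5,0,0, -0.2,2.5,0,0, -0.2,2.5,0,0]' -1 20
$I '[-0.2,2.5,0,0, -0.2,2.5,0,0, -0.2,2.5,0,0, 0,2.5,0,0, 0,2.5,0,0]' 
$I '[0,1.5,0,0, 0,1.5,0,0, 0,0.5,0,0, 0,0,0,0, 0,0,0,0]' ) | grep -E "tcp|gap|force"
python3 to.py 572.5 73 270 179.7
```

```text
tcp_pos: [0.5683, -0.081, 0.2988]
wrist_force: [1.1, 0.4, 0.1]
finger_gap: 0.0004
grip_force: 0.0
tcp_pos: [0.5746, 0.0442, 0.2987]
wrist_force: [-0.1, 0.7, 0.4]
finger_gap: -0.0004
grip_force: 0.0
tcp_pos: [0.575, 0.0772, 0.2989]
wrist_force: [-0.6, 0.8, 0.3]
finger_gap: 0.0003
grip_force: 0.0
t 32.68 tcp [575.   77.2 298.9] yaw 179.79 F [-0.6  0.8  0.3] gap 0.3 j6 -0.0
tool-shift cm (turn last) [ 0.25 -0.42  2.89] turn 0.002
tool-shift cm (turn first) [ 0.25 -0.42  2.89]
```

```bash
I="python3 -m inch"
(
$I '[0.25,-0.4,0.5,0, 0,0,1,0, 0,0,0.8,0, 0,0,0.4,0, 0,0,0,0]'
$I '[0,0,0.5,0, 0,0,0.4,0, 0,0,0.4,0, 0,0,0.4,0, 0,0,0,0]' 
$I '[0,0,0.4,0, 0,0,0.3,0, 0,0,0.2,0, 0,0,0.2,0, 0,0,0,0]' 
$I '[0,0,0,0, 0,0,0,0, 0,0,0,0, 0,0,0,0, 0,0,0,0]' 
) | grep -E "tcp|wrist"
```

```text
tcp_pos: [0.5718, 0.0724, 0.2702]
wrist_force: [-0.9, 0.2, 0.1]
tcp_pos: [0.5728, 0.0728, 0.2545]
wrist_force: [0.1, -1.2, 2.7]
tcp_pos: [0.5728, 0.0729, 0.2438]
wrist_force: [-0.1, -1.2, 2.6]
tcp_pos: [0.5728, 0.0729, 0.2443]
wrist_force: [1.0, -1.0, 2.6]
```

```bash
I="python3 -m inch"
(
$I '[0,0,0.1,0, 0,0,0.1,0, 0,0,0.1,0, 0,0,0,0, 0,0,0,0]' 
$I '[0,0,0.1,0, 0,0,0.1,0, 0,0,0.1,0, 0,0,0,0, 0,0,0,0]' 
$I '[0,0,0,0, 0,0,0,0, 0,0,0,0, 0,0,0,0, 0,0,0,0]' 
) | grep -E "tcp|wrist"
```

```text
tcp_pos: [0.5728, 0.0729, 0.2411]
wrist_force: [0.5, -1.4, 2.4]
tcp_pos: [0.5729, 0.0729, 0.2385]
wrist_force: [0.6, -1.1, 4.8]
tcp_pos: [0.5729, 0.0729, 0.2385]
wrist_force: [1.0, -1.7, 4.5]
```

```bash
I="python3 -m inch"
(
$I '[0,0,0.1,0, 0,0,0.05,0, 0,0,0,0, 0,0,0,0, 0,0,0,0]' 
$I '[0,0,0,0, 0,0,0,0, 0,0,0,0, 0,0,0,0, 0,0,0,0]' 
$I '[0,0,0,0, 0,0,0,0, 0,0,0,0, 0,0,0,0, 0,0,0,0]' 
$I '[0,0,0,0, 0,0,0,0, 0,0,0,0, 0,0,0,0, 0,0,0,0]' 
$I '[0,0,0,0, 0,0,0,0, 0,0,0,0, 0,0,0,0, 0,0,0,0]' 
) | grep -E "tcp|wrist"
python3 - <<'E'
from h import *
cv2.imwrite("pics/s8.png",cv2.resize(snap("side")[150:320,200:420],None,fx=3,fy=3,interpolation=cv2.INTER_CUBIC)[:,:,::-1])
E
```

```text
tcp_pos: [0.5729, 0.0729, 0.2373]
wrist_force: [-0.3, -1.3, 6.3]
tcp_pos: [0.5728, 0.0729, 0.2373]
wrist_force: [-0.0, -1.7, 6.2]
tcp_pos: [0.5729, 0.0729, 0.2373]
wrist_force: [-0.3, -1.8, 6.5]
tcp_pos: [0.5729, 0.0729, 0.2373]
wrist_force: [0.1, -1.8, 6.8]
tcp_pos: [0.5729, 0.0729, 0.2372]
wrist_force: [0.1, -2.9, 5.6]
```

View pics/s8.png

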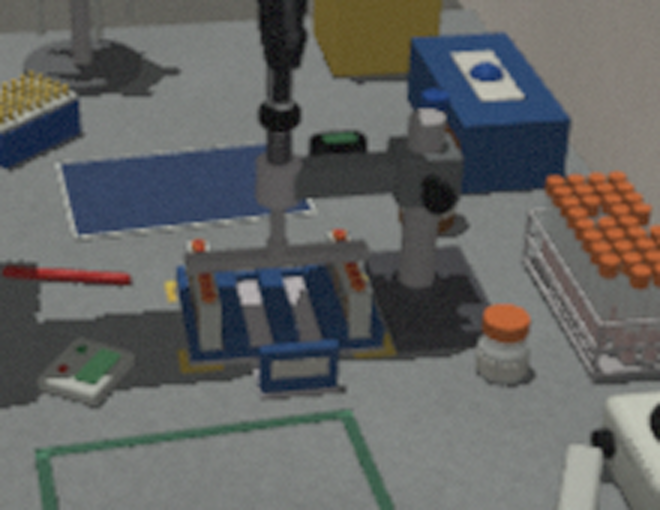

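The foot bar lies on the caps of both cartridges, at about (200,258) and (345,255). The hold has lasted over 2 s. I release it and measure the carrier and bay.

```bash
I="python3 -m inch"
(
$I '[0,0,-0.4,0, 0,0,-0.6,0, 0,0,-0.6,0, 0,0,-0.6,0, 0,0,-0.6,0]' 
$I '[0,0,-1,0, 0,0,-1,0, 0,0,-1,0, 0,0,-0.5,0, 0,0,0,0]' 
) | grep -E "tcp|wrist"
python3 - <<'E'
from m import *
im=snap("top","t9"); h=hsv(im); H,S,V=h[...,0],h[...,1],h[...,2]
B=np.zeros(H.shape,bool); B[165:280,300:410]=1
m=B&(H>60)&(H<90)&(S>60)
p=np.argwhere(m)[:,::-1]; P=plane("top",p,0)[:,:2]*1000
r=cv2.minAreaRect(P.astype(np.float32)); print(len(p),r)
# line fit of each side
c=np.array(r[0]); a=np.radians(r[2]); U=np.array([[np.cos(a),np.sin(a)],[-np.sin(a),np.cos(a)]]); Q=(P-c)@U.T
for ax in(0,1):
  for sg in(-1,1):
    s=(sg*Q[:,ax]>110)&(abs(Q[:,1-ax])<110); k=np.polyfit(Q[s,1-ax],Q[s,ax],1); print(ax,sg,s.sum(),"offset",k[1].round(1),"slope deg",np.degrees(np.arctan(k[0])).round(2))
B[:]=0;B[180:215,285:310]=1
for s,cc,p in comps(B&(H>95)&(H<130)&(S>90),10): print("plate",s[4],(plane("top",p,.05)[:,:2]*1000).mean(0))
E
python3 to.py 571 -45 300 179.7
```

```text
tcp_pos: [0.5724, 0.0731, 0.265]
wrist_force: [0.4, -0.6, 1.7]
tcp_pos: [0.5734, 0.073, 0.3014]
wrist_force: [0.8, -0.0, -0.0]
1087 ((487.2175598144531, -220.17909240722656), (274.0882263183594, 273.75482177734375), 3.680110454559326)
0 -1 227 offset -131.1 slope deg 0.16
0 1 239 offset 131.1 slope deg 0.0
1 -1 230 offset -130.7 slope deg -0.24
1 1 215 offset 131.2 slope deg -0.15
plate 77 [574.91847221 -43.43718314]
t 38.62 tcp [573.1  73.  300.4] yaw 179.73 F [ 0.9 -0.1  0.5] gap 0.0 j6 -0.01
tool-shift cm (turn last) [  0.16 -11.8    0.04] turn 0.001
tool-shift cm (turn first) [  0.15 -11.8    0.04]
```

```bash
I="python3 -m inch"
(
$I '[0,-2,0,0, 0,-2.5,0,0, 0,-2.5,0,0, 0,-2.5,0,0, 0.1,-2.3,0,0]' 0 30
$I '[0,0,1,0, 0,0,2,0, 0,0,3,0, 0,0,3,0, 0,0,3,0]' 
$I '[0,0,3,0, 0,0,2.5,0, 0,0,2,0, 0,0,1,0, 0,0,0,0]' 
$I '[0,0,0,0, 0,0,0,0, 0,0,0,0, 0,0,0,0, 0,0,0,0]' 
) | grep -E "tcp|wrist|gap"
python3 to.py 572 -44.8 27 179.7
```

```text
tcp_pos: [0.5708, -0.0462, 0.2988]
wrist_force: [-0.3, -0.1, -0.2]
finger_gap: 0.0427
tcp_pos: [0.5707, -0.0446, 0.1778]
wrist_force: [0.1, -0.1, 0.2]
finger_gap: 0.0426
tcp_pos: [0.5688, -0.0441, 0.0915]
wrist_force: [-0.8, -0.2, 0.7]
finger_gap: 0.0427
tcp_pos: [0.5719, -0.0452, 0.0958]
wrist_force: [0.2, -0.6, 0.5]
finger_gap: 0.0424
t 40.28 tcp [571.9 -45.2  95.8] yaw 179.72 F [ 0.2 -0.6  0.5] gap 42.4 j6 -0.21
tool-shift cm (turn last) [0.   0.04 6.88] turn 0.0
tool-shift cm (turn first) [-0.01  0.04  6.88]
```

```bash
I="python3 -m inch"
(
$I '[0,0.04,1.5,0, 0,0,2,0, 0,0,1.6,0, 0,0,1.2,0, 0,0,0.5,0]' 
$I '[0,0,0,0, 0,0,0,0, 0,0,0,0, 0,0,0,0, 0,0,0,0]' -0.7 30
$I '[0,0,0,0, 0,0,0,0, 0,0,0,0, 0,0,0,0, 0,0,0,0]' -1 50
) | grep -E "tcp|wrist|gap"
python3 to.py 572 -44.8 27 179.7
(
$I '[0,-0.5,0,0, 0,-1.5,0,0, 0,-2,0,0, 0,-2,0,0, 0,-2,0,0]'
$I '[0,-2,0,0, 0,-2,0,0, 0,-2,0,0, 0,-2,0,0, 0,-2,0,0]'
$I '[0.5,-2,0,0, 1,-1.5,0,-0.01, 1.5,-1,0,-0.01, 1.5,-1,0,-0.01, 1.5,-1,0,-0.01]'
$I '[1,-0.5,0,-0.01, 0.5,0,0,-0.01, 0,0,0,-0.01, 0,0,0,0, 0,0,0,0]'
) | grep -E "tcp|wrist|gap"
python3 to.py 491.3 -309.9 27 183.6
```

```text
tcp_pos: [0.5702, -0.0445, 0.0252]
wrist_force: [-0.0, 0.0, -0.3]
finger_gap: 0.0428
tcp_pos: [0.572, -0.0451, 0.0277]
wrist_force: [0.6, -0.9, 1.0]
finger_gap: 0.0133
tcp_pos: [0.572, -0.0452, 0.0277]
wrist_force: [-1.4, -4.0, 5.4]
finger_gap: 0.0114
t 41.53 tcp [572.  -45.2  27.7] yaw 179.72 F [-1.4 -4.   5.4] gap 11.4 j6 -0.21
tool-shift cm (turn last) [0.   0.04 0.07] turn 0.0
tool-shift cm (turn first) [0.   0.04 0.07]
tcp_pos: [0.5717, -0.1232, 0.0278]
wrist_force: [-0.0, 6.7, 7.3]
finger_gap: 0.0114
tcp_pos: [0.571, -0.2234, 0.0278]
wrist_force: [-0.2, 6.8, 8.5]
finger_gap: 0.0111
tcp_pos: [0.5122, -0.2904, 0.0278]
wrist_force: [4.2, 3.6, 3.5]
finger_gap: 0.0113
tcp_pos: [0.4965, -0.2968, 0.0278]
wrist_force: [-1.0, -2.0, 7.5]
finger_gap: 0.0116
t 43.2 tcp [ 496.5 -296.8   27.8] yaw -176.29 F [-1.  -2.   7.5] gap 11.6 j6 -0.74
tool-shift cm (turn last) [ 0.6  -1.28  0.08] turn 0.002
tool-shift cm (turn first) [ 0.6  -1.28  0.08]
```

Last bit of travel, then release, retreat and check.

```bash
I="python3 -m inch"
(
$I '[0.2,-0.5,0,0, 0.2,-0.5,0,0, 0.2,-0.28,0,0, 0,0,0,0, 0,0,0,0]'
$I '[0,0,0,0, 0,0,0,0, 0,0,0,0, 0,0,0,0, 0,0,0,0]' -0.3 
$I '[0,0,-1,0, 0,0,-2,0, 0,0,-3,0, 0,0,-3,0, 0,0,-3,0]'
$I '[0,-2,-3,0, 0,-3,-3,0, 0,-3,-2,0, 0,-3,0,0, 0,-3,0,0]'
$I '[2,-2,0,0, 2.5,-1.5,0,0, 2.5,-1,0,0, 2.5,-1,0,0, 2.5,-1,0,0]'
$I '[2.5,0,0,0, 2.5,0,0,0, 2.5,0,0,0, 2,0,0,0, 0,0,0,0]'
) | grep -E "tcp|wrist|gap"
python3 - <<'E'
from car import *
im=carrier("t10",300,372,150,280)
cv2.imwrite("pics/c10.png",cv2.resize(im[145:290,220:420],None,fx=4,fy=4,interpolation=cv2.INTER_CUBIC)[:,:,::-1])
E
```

```text
tcp_pos: [0.4918, -0.3076, 0.0278]
wrist_force: [1.3, 4.1, 9.4]
finger_gap: 0.0115
tcp_pos: [0.4903, -0.3088, 0.0262]
wrist_force: [0.0, 0.1, 0.9]
finger_gap: 0.0303
tcp_pos: [0.4902, -0.3088, 0.1484]
wrist_force: [1.1, -0.2, 0.5]
finger_gap: 0.0301
tcp_pos: [0.5003, -0.4502, 0.2297]
wrist_force: [-0.5, 0.1, 0.2]
finger_gap: 0.0301
tcp_pos: [0.3828, -0.5214, 0.2266]
wrist_force: [0.4, -1.1, 0.7]
finger_gap: 0.0297
tcp_pos: [0.2859, -0.5273, 0.2271]
wrist_force: [0.6, -0.3, -1.0]
finger_gap: 0.0299
field hull [ 486.6 -186.3] yaw 4.53 rect ((486.62469482421875, -186.11386108398438), (177.55575561523438, 134.2050018310547), 3.8983113765716553)
```

View pics/c10.png

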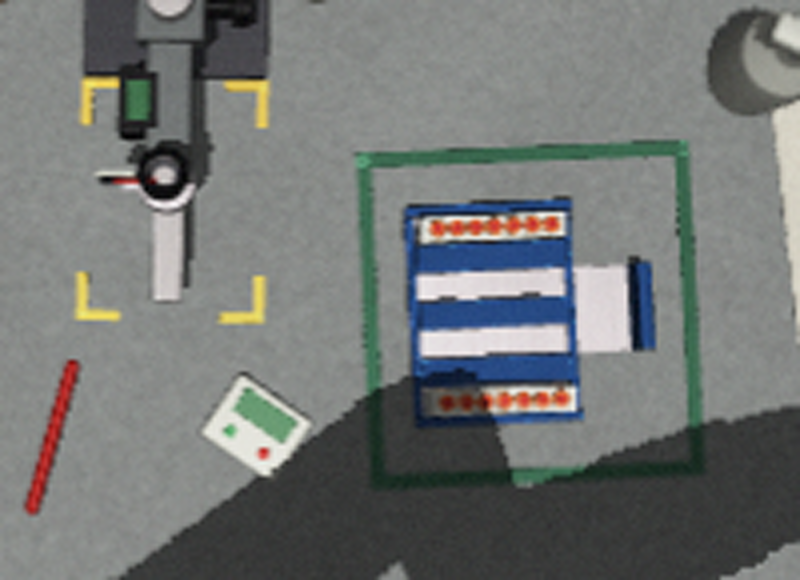

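The carrier is inside the green bay, parallel to the tape, with both cartridges seated and at least 20 mm of margin on every side. The gauge foot is up, and the other items in the crop are where they were.

```bash
python3 -c "
from workcell import env
print(env.hand_in())"
```

```text
the job is handed in; nothing more can be done
None
```

The job is handed in: both cartridges found on the mat (the only two there) are loaded, the gauge foot rested on their caps at about the 26 mm fully-home travel (judged from arm height and push force) and was held over 2 s, and the loaded carrier stands square in the green bay.

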